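Wedge the desk radio tight in its mounting tray

TASK

The small radio sits loose in its aluminium mounting tray: pick up the tapered metal wedge from the desk (not the plain straight bar) and lay it flat on the tray's run-in tongue with its thin end in the gap between the radio and the slanted jaw. Push or tap its thick end inward until it locks and stands firm against a push of about 22 N, but never push it harder than about 35 N. Let go of it, do not push on the radio itself, and leave everything else on the desk where it is.

Things in the scene. Friction and masses are not known exactly. Their poses are not given: they have to be found in the camera images.
- wedge: Plain aluminium wedge lying flat, 22 mm high, 110 g. Origin: underside, under the centre of its square head (the thick end, to grip it by). +x runs to the thin end, z up. The head is a parallel block 32 mm long, 22 mm wide (x -16 to +16, y -11 to +11 mm). From x = 16 to 116 mm the face at y = +11 mm stays straight and the other slants from y = -11 to +1 mm.
- wedge_tip (a point): The wedge's thin end, at its underside: wedge x = +116 mm, y = +6 mm, the middle of its 10 mm width. A nose 6 mm wide reaches 5 mm farther. It locks anywhere from 38 to 90 mm past the mouth. While the radio still slides the push stays under about 10 N, then climbs 3 to 5 N per mm. As the wedge goes in it drifts 12 mm per 100 mm to tray +y.
- tray: Aluminium mounting tray fixed to the desk, the radio in it. Origin at desk height. +x: the way the wedge goes in; z up. The floor is 4 mm thick. The wedge gap runs along x between the radio's -y side and the slanted jaw (a bar 95 mm long, top 34 mm above the desk); its mouth is at x = -50 mm. A low stop bar stands behind the radio (+x), a side cheek along its +y side.
- jaw_corner (a point): The jaw's inner corner at the gap's mouth, at the height of the tray floor (tray x -50, y -69.7, z 4 mm). From here the jaw's face slants 12 mm per 100 mm towards +y, like the wedge's slanted face; the wedge's straight face lies along the radio, wedge x parallel to tray x.
- tongue_end (a point): Outer end of the run-in tongue (middle of its end, at floor height): a 66 mm wide strip of the tray floor, 4 mm above the desk, from here (tray x -186, y -67 mm) to the mouth, on which the wedge lies and slides in.
- radio: Black radio, 120 (x) x 110 (y) x 44 mm, 0.35 to 0.6 kg, loose on the tray floor. Origin: underside centre; axes start parallel to the tray's; front with 10 mm knobs to -x. The wedge goes along its -y side (y = -55 mm). It slides up to 2 mm sideways until it meets the rubber-faced cheek, which is screwed down up to 5.4 mm differently each time.
- spacer_bar: Plain straight aluminium bar, 120 x 22 x 22 mm, not tapered, near the wedge; to be left alone. Origin: underside, 15 mm from its -x end.
- microphone: Black hand microphone, 85 x 50 x 28 mm, lying on the desk; leave alone. Origin: underside centre.
- mouse: Black computer mouse, 105 x 60 x 32 mm; leave alone. Origin: underside centre.
- desk_bell: Round steel desk bell, 72 mm across, 50 mm high; leave alone. Origin: underside centre.
- mug: White mug, 80 mm across, 92 mm high; leave alone. Origin: underside centre.
- keyer_box: Small grey box with two knobs, 75 x 110 x 34 mm, 48 mm high with its knobs; leave alone. Origin: underside centre.
- screwdriver: Screwdriver lying on the desk; leave alone. Origin: on its underside.
Not all that is in view belongs to the job. What is shaped like the wedge but green or yellow is not meant.

How it is judged:
On the way:
1. the wedge lies flat in the mouth of the gap, its thin end at least 15 mm inside (x of wedge in the frame of tray above -0.15 m and y of wedge in the frame of tray between -0.08 and -0.05 m and angle between the x axis of wedge and the x axis of tray, either way round below 0.1 rad and z of wedge in the frame of tray below 0.01 m), for 0.1 s.
At the end, for the whole second after the job is handed in: The wedge lies flat in the gap (its thin end at least 27 mm past the mouth, in line with the tray within 0.1 rad), at rest and let go, still pressing on the radio with more than 6 N; the radio stands flat and square in the tray (within 0.06 rad) (x of wedge in the frame of tray above -0.138 m and y of wedge in the frame of tray between -0.08 and -0.05 m and angle between the x axis of wedge and the x axis of tray, either way round below 0.1 rad and z of wedge in the frame of tray below 0.01 m and contact force between wedge and radio above 6 N and linear speed of each of wedge, radio below 0.01 m/s and angle between radio's own z axis and vertical below 0.05 rad and angle between the x axis of radio and the x axis of tray, either way round below 0.06 rad); the robot touches nothing.
It fails at once if the radio's case is crushed: the wedge presses on it with more than 45 N (contact force between wedge and radio above 45 N).
It fails at once if the robot pushes or pulls the radio itself with more than 5 N (contact force between any of the arm, the fingers and radio above 5 N).
It fails at once if another thing on the desk is moved by more than 20 mm (distance of any of spacer_bar, microphone, mouse, desk_bell, mug, keyer_box, screwdriver from where it was at the start of the episode above 0.02 m).
It also fails if it takes over 69 s, if anything falls off the work surface, if the arm or the gripper's body presses on something with over 40 N, if the wrist force passes 120 N, or if a joint passes its speed limit or range.

ROBOT

A 7-joint arm with a two-finger parallel gripper is mounted at the origin on the work surface. World frame = base frame: x ahead of the robot, y to its left, z up, the work surface at z = 0. Lengths are in m, angles in rad, forces in N, time in s.
With the tool pointing down it reaches from about 0.4 to 0.875 m from the base axis. Payload 19.3 kg.
Tool frame: the origin (TCP) lies at the very end of the fingers, on their centre line; the grasp point (between the pads) lies 19 mm behind it; z points along the fingers, y is the direction in which the jaws open and shut (so a half turn about z gives the same grasp; the last joint's range is limited). The gripper opens to 85 mm and grips with 20 to 120 N. Pads are 22 mm wide; open, the fingers measure 114 mm over their backs; the gripper's body (76 mm by 85 mm) begins 54 mm behind the grasp point. The pads swing forward as they close: fully open they stand 13 mm farther back than shut.
Start: joints at [-1.294, 0.521, -0.036, 1.599, 0.021, 1.021, -0.113], TCP at [0.212, 0.588, 0.231] pointing down, gripper open.
Joint ranges: [-2.91, 2.91], [-0.3, 2.13], [-1.5, 1.42], [0.17, 2.43], [-1.26, 4.41], [0.16, 1.93], [-2.52, 2.52]. Speed limits (rad/s): [1.89, 1.89, 2.39, 2.39, 3.01, 3.01, 3.01].

INTERFACE

Orientations are given as [roll, pitch, yaw] about the fixed x, y, z axes, in that order (R = Rz(yaw) Ry(pitch) Rx(roll)).
In Python, from workcell import bot gives the robot as it stands.
- The arm moves only by the tool carry_out, never from a script. Its argument "targets" is a list of rows, each a list of 7 numbers: the shift along the tool's x, y, z in mm, then the turn, a rotation vector about the tool's x, y, z in units of 6 degrees (1.0 is 6 degrees), then the closure in counts, from 0 (fully open) to 255 (shut). A call has 1 to 5 rows; each row shifts and turns the commanded pose from where the row before left it, along the tool's axes as they then stand; what a row does not reach is not made up. A row lasts 1/12 s, in which the tool goes at most 41.7 mm and 7.16 degrees, less where a joint would pass 70% of its speed; a pose out of reach is approached as far as the arm can. A call is refused whole if a number of a shift passes 41.7 or a number of a turn 1, either way. A call with a gripper value outside its range is refused whole. The fingers move at their own pace and stop on an object; "force" is the grip in N (left out, the last holds). Time passes only in rows, so rows that do not move let the fingers close. It gives the time, the measured TCP pose, the force and the opening at its end, in the units of the state.
- bot.observe(): the state, without advancing time (a new reading comes with each control period).
- bot.grab_frame(name): name is "side" or "top"; returns a dict with "color" (384x512x3 uint8, red, green, blue), "z_map" (384x512 float32, m along the optical axis (not along the pixel's ray), 0 where there is no reading), "K" (3x3 intrinsics, pixels), "cam_to_world" (4x4, takes a point from camera to world coordinates). Camera axes: x right, y down, z forward; pixel columns grow to the right and rows downward; lengths in m; the calibration is good to about 2 mm. A picture is of the moment at which its call begins.
- bot.job_done(): hands the job in, once; it reports no verdict.
The state is a dict: "clock": time; "qpos": joint angles; "qd": joint speeds; "joint_efforts": joint torques, N m; "position": TCP position; "tool_rot": TCP orientation; "force": force on the tool from outside, world axes, zero at the start; "moment": the same for the moment, N m; "grip_width": finger opening in m.
Only numpy, scipy, OpenCV 4.12 (cv2) and the standard library are available. Lean on these libraries where they do the work, as an engineer would, in place of code of your own. Each camera call takes 0.05 s, during which the arm holds its last target. There are 200 camera calls.

## Working session

There is one attempt and no reset: what is moved stays moved. The work goes in short steps, Python scripts to look and compute and a tool call to move; the robot and the scene stay as the last step left them, time stands still between calls to the robot, and variables do not carry over. Pictures are saved under pics/ and viewed, about 8 in all and at most 12, crops included, and the job is handed in when it is done.

Besides the shell and the picture viewer there is one more tool, called after "Request:" as name(argument=value, ...) on one line, values as JSON. carry_out: Moves the arm, as the interface text tells. Its arguments: {"type":"object","properties":{"targets":{"type":"array","items":{"type":"array","items":{"type":"number"}}},"force":{"type":"number"}},"required":["targets"]}

```bash
mkdir -p pics; ls; python3 - <<'E'
from workcell import bot
import cv2,numpy as np
s=bot.observe();print({k:np.round(v,3) for k,v in s.items()})
for n in("top","side"):
    f=bot.grab_frame(n);cv2.imwrite(f"pics/{n}0.png",f["color"][...,::-1]);np.savez(f"pics/{n}0.npz",**f);print(n,f["K"].round(1).tolist(),f["cam_to_world"].round(3).tolist())
E
```

```text
pics
{'clock': np.float64(0.0), 'qpos': array([-1.294,  0.522, -0.036,  1.6  ,  0.021,  1.021, -0.113]), 'qd': array([-0.001, -0.001, -0.003, -0.   ,  0.001, -0.   ,  0.001]), 'joint_efforts': array([ 1.0000e-03, -9.2712e+01,  1.9800e+00, -3.6994e+01,  1.8000e-02,
        8.0000e-03,  0.0000e+00]), 'position': array([0.212, 0.587, 0.231]), 'tool_rot': array([-3.141,  0.   ,  2.795]), 'force': array([-0.286, -0.338, -1.288]), 'moment': array([ 0.036, -0.031, -0.032]), 'grip_width': np.float64(0.086)}
top [[373.0, 0.0, 256.6], [0.0, 373.0, 191.9], [0.0, 0.0, 1.0]] [[0.005, -0.994, 0.113, 0.437], [-1.0, -0.005, 0.002, 0.021], [-0.002, -0.113, -0.994, 1.168], [0.0, 0.0, 0.0, 1.0]]
side [[422.3, 0.0, 263.0], [0.0, 422.3, 197.4], [0.0, 0.0, 1.0]] [[0.838, -0.4, 0.371, 0.114], [-0.546, -0.597, 0.588, -0.732], [-0.014, -0.695, -0.718, 0.923], [0.0, 0.0, 0.0, 1.0]]
```

View pics/top0.png

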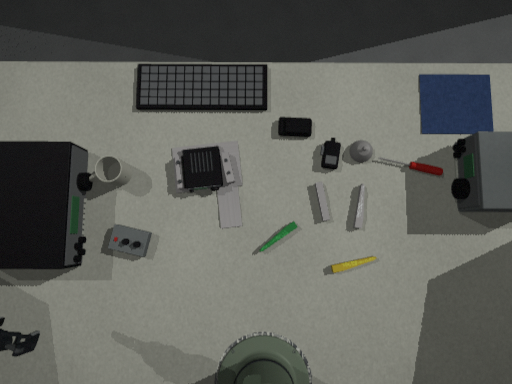

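View pics/side0.png

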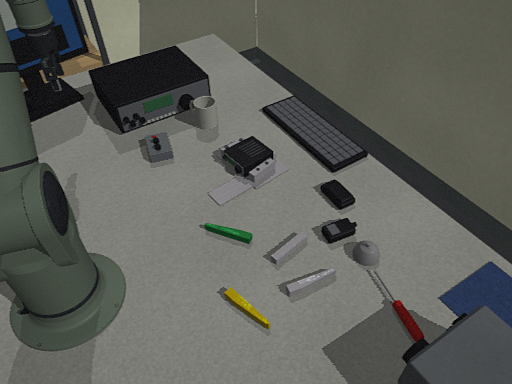

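The top view shows the radio and tray at about (205,168), with the tongue running down to (230,225). The two metal bars are at about (322,202) and (360,207). I'll enlarge both areas.

```bash
cat > h.py <<'E'
import numpy as np,cv2
from workcell import bot
def load(n): return dict(np.load(f"pics/{n}.npz"))
def grab(n,name):
    f=bot.grab_frame(n); np.savez(f"pics/{name}.npz",**f); return f
def cloud(f):
    z=f["z_map"];v,u=np.mgrid[:z.shape[0],:z.shape[1]]
    p=np.stack([(u-f["K"][0,2])*z/f["K"][0,0],(v-f["K"][1,2])*z/f["K"][1,1],z],-1)
    return p@f["cam_to_world"][:3,:3].T+f["cam_to_world"][:3,3]
def pix2w(f,u,v,h):
    d=f["cam_to_world"][:3,:3]@np.array([(u-f["K"][0,2])/f["K"][0,0],(v-f["K"][1,2])/f["K"][1,1],1]);o=f["cam_to_world"][:3,3]
    return o+d*(h-o[2])/d[2]
def ortho(f,x0,x1,y0,y1,h,s):
    "rectified view of plane z=h: up = +x, left = +y, s px per m; also homography"
    C=np.linalg.inv(f["cam_to_world"]); H=f["K"]@np.stack([C[:3,0],C[:3,1],C[:3,2]*h+C[:3,3]],1)
    A=np.array([[0,-1/s,x1],[-1/s,0,y1],[0,0,1]])
    return cv2.warpPerspective(f["color"],H@A,(int((y1-y0)*s),int((x1-x0)*s)),flags=cv2.INTER_CUBIC|cv2.WARP_INVERSE_MAP)[...,::-1]
E
python3 - <<'E'
from h import *
f=load("top0");c=cloud(f)
a=cv2.resize(f["color"][175:240,295:380,::-1],None,fx=7,fy=7,interpolation=cv2.INTER_CUBIC)
cv2.imwrite("pics/bars.png",a)
b=cv2.resize(f["color"][135:235,165:250,::-1],None,fx=6,fy=6,interpolation=cv2.INTER_CUBIC)
cv2.imwrite("pics/tray.png",b)
for n,(u0,u1,v0,v1) in dict(b1=(308,336,175,228),b2=(345,375,178,235)).items():
    p=c[v0:v1,u0:u1].reshape(-1,3);q=p[(p[:,2]>.015)&(p[:,2]<.03)]
    r=cv2.minAreaRect((q[:,:2]*1000).astype(np.float32));print(n,len(q),q.mean(0).round(4),r,np.percentile(q[:,2],[10,50,90]).round(4))
    d=np.linalg.svd(q[:,:2]-q[:,:2].mean(0),full_matrices=False)[2][0];d*=np.sign(d[0]);m=np.array([-d[1],d[0]])
    e=q[:,:2]-q[:,:2].mean(0);s=e@d;t=e@m;print(d.round(3))
    for k in np.arange(-70,70,10):
        i=(s*1e3>=k)&(s*1e3<k+10)
        if i.sum()>2:print(k,i.sum(),(t[i].min()*1e3).round(1),(t[i].max()*1e3).round(1))
E
```

```text
b1 289 [ 0.5429 -0.1784  0.0218] ((543.2987670898438, -179.02288818359375), (119.27912902832031, 23.165815353393555), 10.99912166595459) [0.0189 0.0217 0.0248]
[0.981 0.193]
-60 24 -11.0 10.3
-50 24 -10.1 11.0
-40 25 -12.2 11.0
-30 24 -11.9 10.6
-20 25 -10.3 10.5
-10 23 -11.4 10.3
0 24 -11.6 10.0
10 22 -10.8 10.1
20 25 -10.7 10.3
30 24 -11.8 10.5
40 25 -10.4 10.2
50 24 -10.8 10.6
b2 271 [ 0.5198 -0.2945  0.0215] ((529.1525268554688, -298.4772644042969), (23.31607437133789, 136.7285614013672), 79.1610107421875) [0.0185 0.0216 0.0246]
[ 0.991 -0.135]
-60 24 -9.9 11.6
-50 25 -11.6 11.8
-40 26 -10.9 10.4
-30 22 -10.6 10.0
-20 24 -12.3 9.6
-10 24 -10.7 9.5
0 21 -10.1 8.7
10 20 -8.0 7.6
20 17 -7.6 7.2
30 16 -6.4 7.4
40 17 -4.8 6.8
50 14 -5.5 5.3
60 13 -6.9 5.0
```

View pics/bars.png

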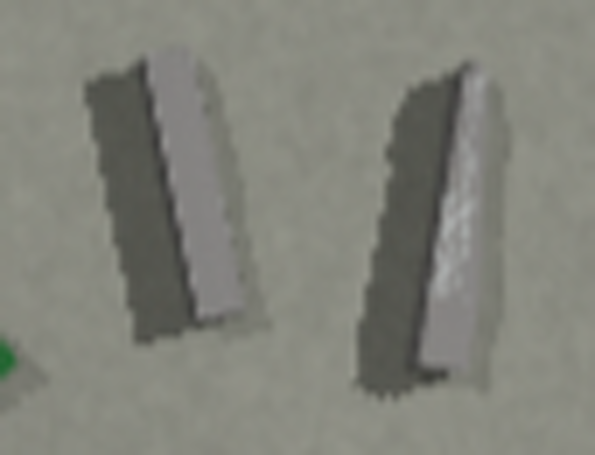

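View pics/tray.png

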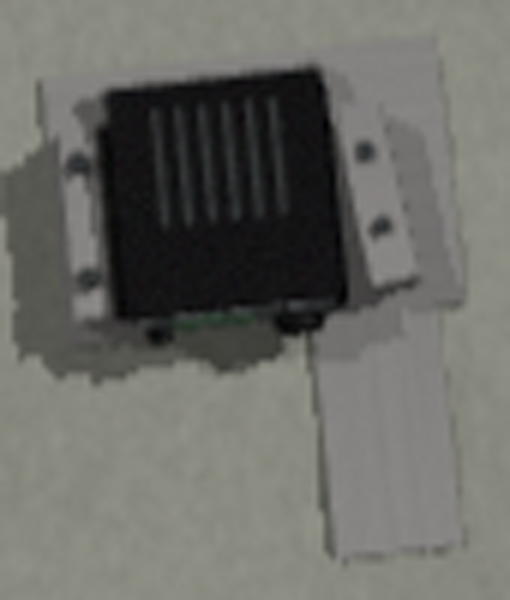

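The right bar (360,207) is the wedge: its width narrows from 22 to 10 mm toward +x. The left bar is straight. The tray's x axis points slightly left of image-up. Next I'll fit the wedge and tray poses.

```bash
cat >> h.py <<'E'
from scipy.optimize import minimize
W=np.array([[-16,-11],[16,-11],[116,1],[116,3],[121,3],[121,9],[116,9],[116,11],[-16,11]])/1e3
def place(P,x): 
    c,s=np.cos(x[2]),np.sin(x[2]);return P@np.array([[c,s],[-s,c]])+x[:2]
def fit(f,P,h,x0,lo,hi,pad=.035):
    "pose of polygon P (top at height h): the projected outline against the pixels of depth height lo..hi"
    c=cloud(f);C=np.linalg.inv(f["cam_to_world"]);S=8
    def proj(x):
        q=np.c_[place(P,x),np.full(len(P),h)]@C[:3,:3].T+C[:3,3];q=q@f["K"].T;return q[:,:2]/q[:,2:]
    a=proj(x0);u0,v0=(a.min(0)-12).astype(int);u1,v1=(a.max(0)+12).astype(int)
    m=((c[v0:v1,u0:u1,2]>lo)&(c[v0:v1,u0:u1,2]<hi)).astype(np.float32)
    # keep only the component(s) near the guess
    def cost(x):
        g=np.zeros((m.shape[0]*S,m.shape[1]*S),np.float32)
        cv2.fillPoly(g,[np.round(((proj(x)-[u0,v0]+.5)*S-.5)*16).astype(np.int32)],1,shift=4)
        return np.abs(cv2.resize(g,m.shape[::-1],interpolation=cv2.INTER_AREA)-m).sum()
    s=np.array(x0)+np.array([[0,0,0],[.006,0,0],[0,.006,0],[0,0,.05]])
    r=minimize(cost,x0,method="Nelder-Mead",options=dict(initial_simplex=s,xatol=1e-5,fatol=1e-3));return r.x,r.fun,m.sum()
E
python3 - <<'E'
from h import *
f=load("top0");c=cloud(f)
print("wedge",fit(f,W,.022,[.462,-.285,-.135],.012,.03))
g=load("side0")
try: print("wedge side",fit(g,W,.022,[.462,-.285,-.135],.015,.03))
except Exception as e: print(e)
# radio
p=c[130:235,160:250].reshape(-1,3);q=p[(p[:,2]>.040)&(p[:,2]<.05)]
print("radio",cv2.minAreaRect((q[:,:2]*1000).astype(np.float32)),q[:,2].mean())
R=np.array([[-60,-55],[60,-55],[60,55],[-60,55]])/1e3
rr=fit(f,R,.044,[q[:,0].mean(),q[:,1].mean(),.08],.040,.06);print("radio",rr)
P=lambda u,v,h:pix2w(f,165+(u+.5)/6-.5,135+(v+.5)/6-.5,h)[:2].round(4)
for n,u,v,h in [("tongueL",331,557,.004),("tongueR",464,543,.004),("tongue upL",314,340,.004),("tongue upR",440,310,.004),("jaw in",372,288,.034),("jaw out",413,278,.034),("plateTR",438,38,.004),("plateBR",463,303,.004),("plateTL",40,80,.004)]:print(n,P(u,v,h))
j=c[140:190,215:240].reshape(-1,3);j=j[(j[:,2]>.028)&(j[:,2]<.039)];print("jaw",cv2.minAreaRect((j[:,:2]*1000).astype(np.float32)),len(j))
E
```

```text
wedge (array([ 0.47821922, -0.28764444, -0.1923217 ]), np.float64(34.65625), np.float32(284.0))
wedge side (array([ 0.47448303, -0.2916952 , -0.19030028]), np.float64(140.65625), np.float32(465.0))
radio ((638.2738037109375, 186.3774871826172), (130.6042022705078, 157.22080993652344), 7.547121047973633) 0.047209912412178874
radio (array([0.64182147, 0.19124192, 0.11944636]), np.float64(86.0625), np.float32(1468.0))
tongueL [0.4582 0.1373]
tongueR [0.4657 0.0685]
tongue upL [0.5712 0.148 ]
tongue upR [0.5874 0.0822]
jaw in [0.5947 0.1156]
jaw out [0.5999 0.0946]
plateTR [0.7331 0.0849]
plateBR [0.5911 0.0702]
plateTL [0.7094 0.2958]
jaw ((647.6624755859375, 123.1149673461914), (145.7748260498047, 58.39936447143555), 1.2732197046279907) 263
```

Tray pose is about (0.640, 0.190) with yaw 0.108. The jaw corner predicted from that matches the measured one within 3 mm. Wedge head is at (0.478, -0.288) with yaw -0.192. Moving over to the wedge now.

Request:
carry_out(targets=[[-31,-20.5,0,0,0,0,0],[-31,-20.5,0,0,0,0,0],[-31,-20.5,0,0,0,0,0],[-31,-20.5,0,0,0,0,0],[-31,-20.5,0,0,0,0,0]])

```text
clock: 0.52
position: [0.324, 0.437, 0.2311]
tool_rot: [-3.141, -0.0, 2.795]
force: [1.1, 0.4, 0.1]
grip_width: 0.0857
```

Request:
carry_out(targets=[[-31,-20.5,0,0,0,0,0],[-31,-20.5,0,0,0,0,0],[-31,-20.5,0,0,0,0,0],[-31,-20.5,0,0,0,0,0],[-31,-20.5,0,0,0,0,0]])

```text
clock: 0.93
position: [0.435, 0.2879, 0.2312]
tool_rot: [-3.141, -0.0, 2.795]
force: [1.2, 0.8, 0.5]
grip_width: 0.0857
```

Request:
carry_out(targets=[[-31,-20.5,0,0,0,0,0],[-31,-20.5,0,0,0,0,0],[-31,-20.5,0,0,0,0,0],[-11,-36,0,0,0,0,0],[-11,-36,0,0,0,0,0]])

```text
clock: 1.35
position: [0.4974, 0.1232, 0.2307]
tool_rot: [-3.141, -0.0, 2.794]
force: [1.0, -0.6, -0.8]
grip_width: 0.0852
```

Request:
carry_out(targets=[[-11,-36,0,0,0,0,0],[-11,-36,0,0,0,0,0],[-11,-36,0,0,0,0,0],[-11,-36,0,0,0,0,0],[-11,-36,0,0,0,0,0]])

```text
clock: 1.77
position: [0.487, -0.0648, 0.2313]
tool_rot: [3.142, -0.0, 2.795]
force: [1.9, 0.3, 0.1]
grip_width: 0.0854
```

Request:
carry_out(targets=[[-11,-36,0,0,0,0,0],[-11,-36,0,0,0,0,0],[-11,-36,0,0,0,0,0],[-11,-36,0,0,0,-0.74,0],[-11,-36,0,0,0,-0.74,0]])

```text
clock: 2.18
position: [0.4802, -0.2528, 0.2312]
tool_rot: [3.142, -0.0, 2.953]
force: [0.7, 0.6, 0.4]
grip_width: 0.0852
```

Request:
carry_out(targets=[[-5,-35,0,0,0,0,0],[0,0,38,0,0,0,0],[0,0,38,0,0,0,0],[0,0,38,0,0,0,0],[0,0,38,0,0,0,0]])

```text
clock: 2.6
position: [0.479, -0.2864, 0.0777]
tool_rot: [-3.142, 0.0, 2.949]
force: [2.0, 0.4, -0.1]
grip_width: 0.0855
```

Request:
carry_out(targets=[[0,0,36,0,0,0,0],[0,0,15,0,0,0,0],[0,0,0,0,0,0,0],[0,0,0,0,0,0,0]])

```text
clock: 2.93
position: [0.4789, -0.2863, 0.028]
tool_rot: [3.141, -0.002, 2.95]
force: [0.7, -0.6, 1.2]
grip_width: 0.085
```

```bash
python3 - <<'E'
from h import *
s=bot.observe();print(s["position"].round(4),s["tool_rot"].round(3),s["force"].round(1))
f=grab("top","t1");g=grab("side","s1")
a=cv2.resize(f["color"][165:250,320:420,::-1],None,fx=5,fy=5,interpolation=cv2.INTER_CUBIC)
b=cv2.resize(g["color"][180:320,260:380,::-1],None,fx=3,fy=3,interpolation=cv2.INTER_CUBIC)
H=max(a.shape[0],b.shape[0]);pad=lambda i:cv2.copyMakeBorder(i,0,H-i.shape[0],0,0,cv2.BORDER_CONSTANT)
i=np.hstack([pad(a)[:,:440],pad(b)]);cv2.imwrite("pics/g1.png",i);print(i.shape)
E
```

```text
[ 0.4789 -0.2863  0.028 ] [ 3.141e+00 -2.000e-03  2.950e+00] [ 0.7 -0.6  1.2]
(425, 800, 3)
```

View pics/g1.png

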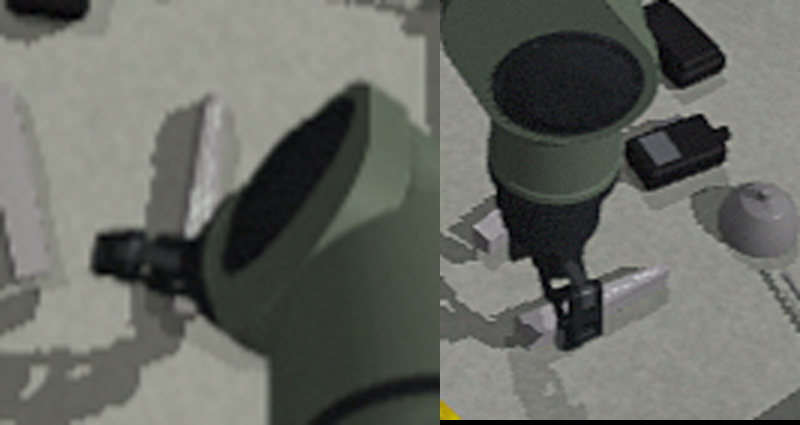

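The gripper straddles the wedge head, and the head sticks out a little to the rear. I'll shift back 3 mm, descend and grip.

Request:
carry_out(targets=[[3,0,12,0,0,0,0],[0,0,12,0,0,0,0],[0,0,0,0,0,0,0],[0,0,0,0,0,0,200],[0,0,0,0,0,0,255]], force=40)

```text
clock: 3.45
position: [0.4767, -0.286, 0.0049]
tool_rot: [-3.141, 0.001, 2.95]
force: [0.3, 0.5, -0.3]
grip_width: 0.064
```

Request:
carry_out(targets=[[0,0,0,0,0,0,255],[0,0,0,0,0,0,255],[0,0,0,0,0,0,255],[0,0,0,0,0,0,255],[0,0,0,0,0,0,255]])

```text
clock: 3.87
position: [0.4766, -0.286, 0.0047]
tool_rot: [-3.141, 0.001, 2.95]
force: [-0.1, -0.4, 5.0]
grip_width: 0.021
```

Request:
carry_out(targets=[[0,0,-20,0,0,0,255],[0,0,-40,0,0,0,255],[0,0,-40,0,0,0,255],[0,0,-20,0,0,0,255],[0,0,0,0,0,0,255]])

```text
clock: 4.28
position: [0.4782, -0.2868, 0.1289]
tool_rot: [-3.14, 0.006, 2.949]
force: [0.6, -0.7, -0.9]
grip_width: 0.0212
```

Request:
carry_out(targets=[[9.4,37.8,0,0,0,0,255],[9.4,37.8,0,0,0,0,255],[9.4,37.8,0,0,0,0,255],[9.4,37.8,0,0,0,0,255],[9.4,37.8,0,0,0,0,255]])

```text
clock: 4.7
position: [0.4655, -0.0896, 0.1241]
tool_rot: [-3.142, -0.0, 2.949]
force: [1.4, 1.2, -1.0]
grip_width: 0.0212
```

Request:
carry_out(targets=[[9.4,37.8,0,0,0,0,255],[9.4,37.8,0,0,0,0,255],[9.4,37.8,0,0,0,0,255],[9.4,37.8,0,0,0,0,255],[9.4,37.8,0,0,0,0,255]])

```text
clock: 5.12
position: [0.4554, 0.105, 0.1241]
tool_rot: [-3.141, -0.0, 2.95]
force: [1.4, -0.2, -0.8]
grip_width: 0.0211
```

Request:
carry_out(targets=[[0,0,20,0,0,-0.95,255],[0,0,20,0,0,-0.95,255],[0,0,20,0,0,-0.95,255],[0,0,20,0,0,0,255],[0,0,0,0,0,0,255]])

```text
clock: 5.53
position: [0.4544, 0.1028, 0.0414]
tool_rot: [-3.141, -0.005, -3.035]
force: [-2.0, -0.3, -0.9]
grip_width: 0.0212
```

```bash
python3 - <<'E'
from h import *
s=bot.observe();print(s["position"].round(4),s["tool_rot"].round(3),s["force"].round(1))
f=grab("top","t2");g=grab("side","s2")
a=cv2.resize(f["color"][130:240,160:260,::-1],None,fx=4,fy=4,interpolation=cv2.INTER_CUBIC)
b=cv2.resize(g["color"][120:220,190:290,::-1],None,fx=4,fy=4,interpolation=cv2.INTER_CUBIC)
H=max(a.shape[0],b.shape[0]);pad=lambda i:cv2.copyMakeBorder(i,0,H-i.shape[0],0,0,cv2.BORDER_CONSTANT)
i=np.hstack([pad(a),pad(b)]);cv2.imwrite("pics/g2.png",i);print(i.shape)
E
```

```text
[0.4544 0.1028 0.0414] [-3.141 -0.005 -3.035] [-2.  -0.3 -0.9]
(440, 800, 3)
```

View pics/g2.png

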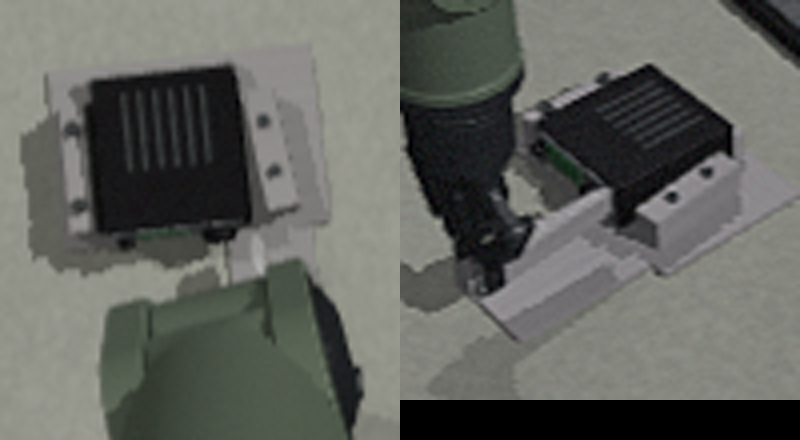

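```bash
cat >> h.py <<'E'
def w2p(f,p):
    C=np.linalg.inv(f["cam_to_world"]);q=(np.atleast_2d(p)@C[:3,:3].T+C[:3,3])@f["K"].T;return q[:,:2]/q[:,2:]
TR=np.array([.6397,.1897,.108])
def t2w(P,h,T=TR): P=np.atleast_2d(P);return np.c_[place(P,T),np.full(len(P),h)]
def overlay(f,items,u0,u1,v0,v1,S):
    i=cv2.resize(f["color"][v0:v1,u0:u1,::-1],None,fx=S,fy=S,interpolation=cv2.INTER_CUBIC)
    for pts,col in items: cv2.polylines(i,[np.round((w2p(f,pts)-[u0,v0]+.5)*S-.5).astype(np.int32)],False,col,1)
    return i
JAW=np.array([[-.05,-.0697],[.045,-.0583]]);TON=np.array([[-.05,-.1],[-.186,-.1],[-.186,-.034],[-.05,-.034]])
def std(f,wx,wz,u0,u1,v0,v1,S,T=TR):
    R=np.array([[-.06,-.055],[.06,-.055],[.06,.055],[-.06,.055],[-.06,-.055]])+[.002,.001]
    return overlay(f,[(t2w(JAW,.034,T),(0,0,255)),(t2w(TON,.004,T),(0,255,0)),(t2w(R,.048,T),(255,128,0)),
      (np.c_[place(np.r_[W,W[:1]],wx),np.full(10,wz+.022)],(255,0,255))],u0,u1,v0,v1,S)
E
python3 - <<'E'
from h import *
f=load("t2");g=load("s2");wx=[.4544,.1028,.1066]
a=std(f,wx,.0365,165,250,137,212,8);b=std(g,wx,.0365,0,1,0,1,1)
print(w2p(g,t2w([[-.05,-.0697],[-.186,-.067]],.004)))
cv2.imwrite("pics/o2.png",a)
E
```

```text
[[249.02534287 178.57817837]
 [213.13156268 197.97680112]]
```

View pics/o2.png

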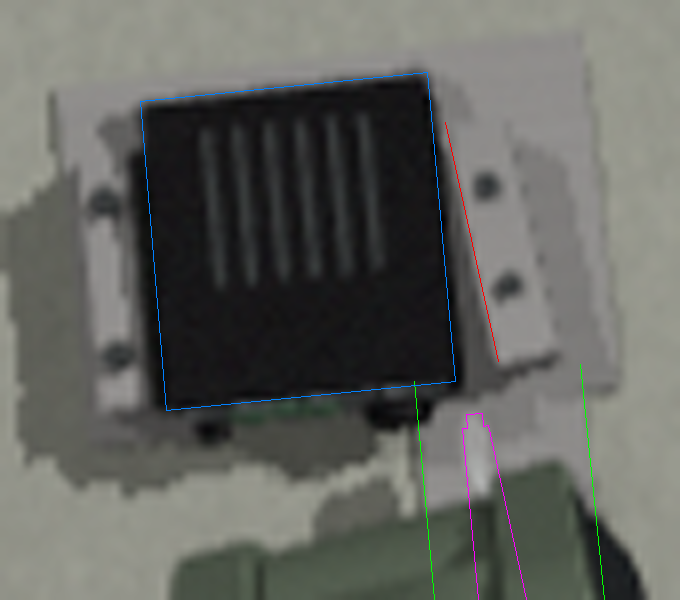

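The overlay matches the jaw, radio and tongue within about 1 mm. The wedge tip sits near mid-gap, so I'll lower it and insert about 20 mm.

Request:
carry_out(targets=[[0,0,15,0,0,0,255],[0,0,15,0,0,0,255],[0,0,0,0,0,0,255],[-10,0,0,0,0,0,255],[-10,0,0,0,0,0,255]])

```text
clock: 6.05
position: [0.4773, 0.1055, 0.0157]
tool_rot: [3.141, 0.001, -3.035]
force: [0.5, -0.0, -1.2]
grip_width: 0.0207
```

Request:
carry_out(targets=[[-8,0.3,0,0,0,0,255],[-8,0.3,0,0,0,0,255],[-8,0.3,0,0,0,0,255],[-4,0,0,0,0,0,255],[0,0,0,0,0,0,255]])

```text
clock: 6.47
position: [0.5049, 0.1092, 0.0144]
tool_rot: [-3.142, 0.001, -3.035]
force: [0.2, -2.2, -0.5]
grip_width: 0.0212
```

```bash
python3 - <<'E'
from h import *
s=bot.observe();p=s["position"];print(p.round(4),s["tool_rot"].round(3),s["force"].round(1))
c,sn=np.cos(.108),np.sin(.108);d=p[:2]-TR[:2];print("tray",c*d[0]+sn*d[1],-sn*d[0]+c*d[1])
g=grab("side","s3");f=grab("top","t3")
wx=[p[0],p[1],s["tool_rot"][2]+np.pi]
a=std(g,wx,p[2]-.0049,200,290,130,215,6);b=std(f,wx,p[2]-.0049,205,245,160,210,6)
H=a.shape[0];b=cv2.copyMakeBorder(b,0,H-b.shape[0],0,0,cv2.BORDER_CONSTANT)
i=np.hstack([a,b]);print(i.shape);cv2.imwrite("pics/o3.png",i)
E
```

```text
[0.5049 0.1092 0.0144] [-3.142e+00  1.000e-03 -3.035e+00] [ 0.2 -2.2 -0.5]
tray -0.14265125059565806 -0.06548474989626223
(510, 780, 3)
```

View pics/o3.png

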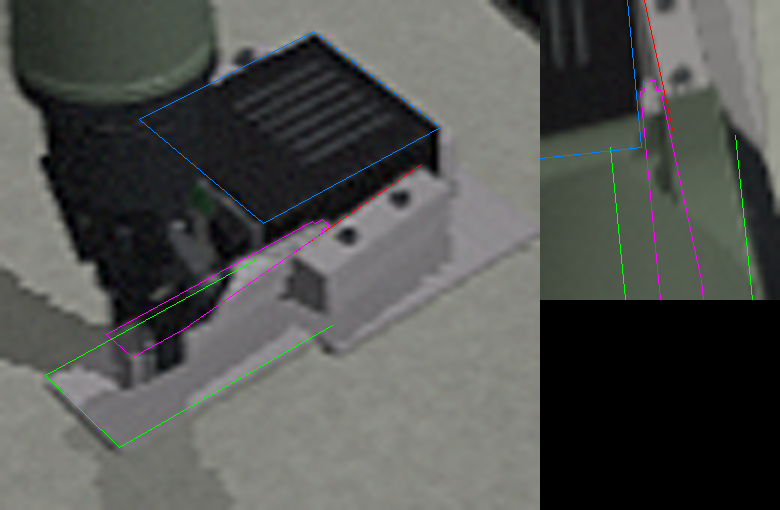

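Tip is about 23 mm inside and clear on both sides. Lowering it onto the floor.

Request:
carry_out(targets=[[0,0,2.5,0,0,0,255],[0,0,2,0,0,0,255],[0,0,0,0,0,0,255],[0,0,0,0,0,0,255]])

```text
clock: 6.9
position: [0.5034, 0.1091, 0.0096]
tool_rot: [-3.141, -0.001, -3.035]
force: [-1.4, -1.6, -1.3]
grip_width: 0.0214
```

Request:
carry_out(targets=[[0,0,1,0,0,0,255],[0,0,0,0,0,0,255],[0,0,0,0,0,0,255]])

```text
clock: 7.15
position: [0.5036, 0.1091, 0.0087]
tool_rot: [-3.141, -0.0, -3.035]
force: [-0.4, -2.0, -0.6]
grip_width: 0.0211
```

Request:
carry_out(targets=[[0,0,0,0,0,0,120],[0,0,0,0,0,0,100],[0,0,0,0,0,0,100],[0,0,0,0,0,0,100],[0,0,-20,0,0,0,100]])

```text
clock: 7.57
position: [0.5023, 0.1091, 0.0267]
tool_rot: [-3.141, -0.004, -3.035]
force: [-1.5, -0.3, -0.7]
grip_width: 0.0515
```

Request:
carry_out(targets=[[0,0,-30,0,0,0,100],[20,0,0,0,0,0,255],[32,0,0,0,0,0,255],[0,0,0,0,0,0,255],[0,0,0,0,0,0,255]])

```text
clock: 7.98
position: [0.4511, 0.1037, 0.0591]
tool_rot: [3.142, -0.0, -3.034]
force: [0.9, 0.4, 0.1]
grip_width: 0.0038
```

```bash
python3 - <<'E'
from h import *
s=bot.observe();p=s["position"];print(p.round(4),s["tool_rot"].round(3),s["force"].round(1),s["grip_width"])
c,sn=np.cos(.108),np.sin(.108);d=p[:2]-TR[:2];print("tray",c*d[0]+sn*d[1],-sn*d[0]+c*d[1])
g=grab("side","s4");f=grab("top","t4")
wx=[.5036,.1091,.1066]
a=std(g,wx,.004,200,290,130,215,6);b=std(f,wx,.004,205,245,160,210,6)
H=a.shape[0];b=cv2.copyMakeBorder(b,0,H-b.shape[0],0,0,cv2.BORDER_CONSTANT)
i=np.hstack([a,b]);print(i.shape);cv2.imwrite("pics/o4.png",i)
E
```

```text
[0.4511 0.1037 0.0591] [ 3.142 -0.    -3.034] [0.9 0.4 0.1] 0.0037917238278561425
tray -0.1967628181513147 -0.06515256315718648
(510, 780, 3)
```

View pics/o4.png

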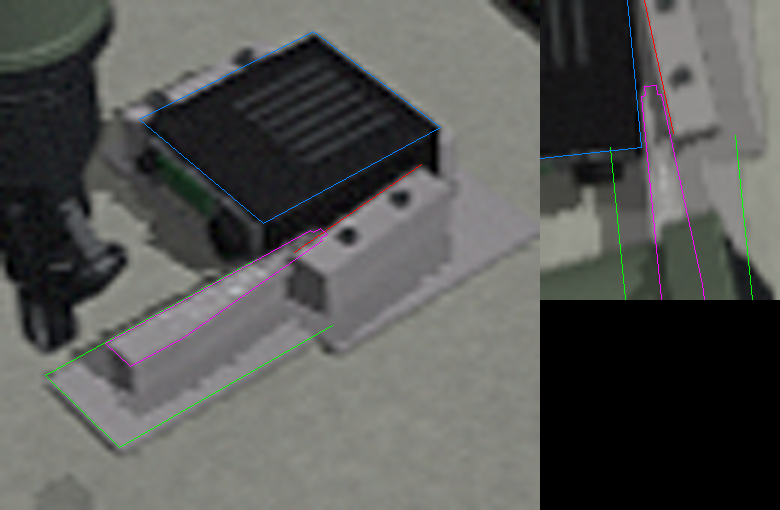

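Wedge is released and lies flat with its tip in the gap, matching the overlay. Now to lower the closed fingers behind the head and push.

Request:
carry_out(targets=[[0,-1.5,22,0,0,0,255],[0,0,23,0,0,0,255],[0,0,0,0,0,0,255],[-8,0,0,0,0,0,255],[-8,0,0,0,0,0,255]])

```text
clock: 8.5
position: [0.4693, 0.104, 0.0145]
tool_rot: [-3.142, 0.0, -3.035]
force: [0.6, -0.2, 0.0]
grip_width: -0.0001
```

Request:
carry_out(targets=[[-5,0,0,0,0,0,255],[-3,0,0,0,0,0,255],[-3,0,0,0,0,0,255],[-3,0,0,0,0,0,255],[0,0,0,0,0,0,255]])

```text
clock: 8.92
position: [0.4827, 0.1055, 0.0141]
tool_rot: [3.141, 0.001, -3.035]
force: [0.2, 0.5, -0.2]
grip_width: -0.0002
```

Request:
carry_out(targets=[[-3,0,0,0,0,0,255],[-3,0,0,0,0,0,255],[-2,0,0,0,0,0,255],[0,0,0,0,0,0,255]])

```text
clock: 9.25
position: [0.4905, 0.1063, 0.0138]
tool_rot: [-3.142, 0.0, -3.035]
force: [-0.6, -0.5, -0.8]
grip_width: 0.0001
```

Request:
carry_out(targets=[[-2,0,0,0,0,0,255],[-2,0,0,0,0,0,255],[-1,0,0,0,0,0,255],[0,0,0,0,0,0,255]])

```text
clock: 9.58
position: [0.4945, 0.1064, 0.0136]
tool_rot: [-3.141, -0.001, -3.035]
force: [-3.7, -1.6, 1.7]
grip_width: 0.0001
```

Request:
carry_out(targets=[[-2,0,0,0,0,0,255],[-1,0,0,0,0,0,255],[0,0,0,0,0,0,255]])

```text
clock: 9.83
position: [0.4967, 0.1064, 0.0135]
tool_rot: [-3.141, -0.003, -3.035]
force: [-8.4, -4.0, 4.1]
grip_width: -0.0004
```

```bash
python3 - <<'E'
from h import *
s=bot.observe();p=s["position"];print(p.round(4),s["force"].round(1))
c,sn=np.cos(.108),np.sin(.108);d=p[:2]-TR[:2];X,Y=c*d[0]+sn*d[1],-sn*d[0]+c*d[1];print("tray",X,Y)
w=t2w([[X+.027,-.0665]],0)[0];g=grab("side","s5");
cv2.imwrite("pics/o5.png",std(g,[w[0],w[1],.108],.004,200,290,130,215,6))
E
```

```text
[0.4967 0.1064 0.0135] [-8.4 -4.   4.1]
tray -0.15116645932071926 -0.06742492643399003
```

View pics/o5.png

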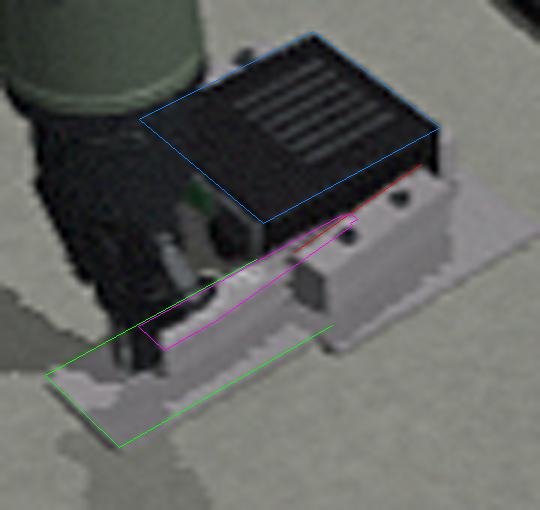

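Wedge is in line at about 42 mm depth and the push is about 9 N. Continuing in 1 mm steps.

Request:
carry_out(targets=[[-1,0,0,0,0,0,255],[0,0,0,0,0,0,255],[0,0,0,0,0,0,255]])

```text
clock: 10.13
position: [0.4973, 0.1064, 0.0134]
tool_rot: [-3.141, -0.004, -3.035]
force: [-9.8, -5.2, 4.5]
grip_width: 0.0
```

Request:
carry_out(targets=[[-1,0,0,0,0,0,255],[0,0,0,0,0,0,255],[0,0,0,0,0,0,255]])

```text
clock: 10.38
position: [0.4981, 0.1064, 0.0134]
tool_rot: [-3.141, -0.004, -3.035]
force: [-10.6, -5.4, 6.6]
grip_width: 0.0002
```

Request:
carry_out(targets=[[-1,0,0,0,0,0,255],[0,0,0,0,0,0,255],[0,0,0,0,0,0,255]])

```text
clock: 10.63
position: [0.4988, 0.1064, 0.0134]
tool_rot: [-3.14, -0.005, -3.035]
force: [-12.7, -5.4, 6.0]
grip_width: 0.0002
```

Request:
carry_out(targets=[[-1.5,-0.5,0,0,0,0,255],[0,0,0,0,0,0,255],[0,0,0,0,0,0,255]])

```text
clock: 10.88
position: [0.5001, 0.106, 0.0133]
tool_rot: [-3.14, -0.005, -3.035]
force: [-13.6, -4.2, 6.9]
grip_width: 0.0002
```

Request:
carry_out(targets=[[-1.5,-0.5,0,0,0,0,255],[0,0,0,0,0,0,255],[0,0,0,0,0,0,255]])

```text
clock: 11.13
position: [0.5002, 0.1059, 0.0131]
tool_rot: [-3.141, -0.008, -3.035]
force: [-20.7, -2.4, 11.0]
grip_width: 0.0001
```

Request:
carry_out(targets=[[-0.8,0,0,0,0,0,255],[0,0,0,0,0,0,255],[0,0,0,0,0,0,255]])

```text
clock: 11.38
position: [0.5003, 0.1059, 0.013]
tool_rot: [-3.14, -0.009, -3.035]
force: [-24.7, -2.7, 11.6]
grip_width: -0.0005
```

Request:
carry_out(targets=[[-0.6,0,0,0,0,0,255],[0,0,0,0,0,0,255],[0,0,0,0,0,0,255]])

```text
clock: 11.63
position: [0.5003, 0.1059, 0.0129]
tool_rot: [-3.14, -0.01, -3.035]
force: [-27.8, -3.7, 16.2]
grip_width: -0.0001
```

It holds at 28 N, but the fingers also press down 16 N, which props it. I'll back off, raise them a little and re-test with less downward load.

Request:
carry_out(targets=[[6,0,0,0,0,0,255],[5,0,-3,0,0,0,255],[0,0,0,0,0,0,255],[-4,0,0,0,0,0,255],[0,0,0,0,0,0,255]])

```text
clock: 12.05
position: [0.4999, 0.1065, 0.0171]
tool_rot: [3.141, 0.002, -3.035]
force: [-0.3, -0.8, 0.4]
grip_width: -0.0003
```

Request:
carry_out(targets=[[-2,0,0,0,0,0,255],[-1,0,0,0,0,0,255],[0,0,0,0,0,0,255]])

```text
clock: 12.3
position: [0.5002, 0.1063, 0.0165]
tool_rot: [-3.141, -0.003, -3.035]
force: [-9.4, 0.2, 4.4]
grip_width: -0.0001
```

Request:
carry_out(targets=[[-1.2,0,-0.6,0,0,0,255],[0,0,0,0,0,0,255],[0,0,0,0,0,0,255]])

```text
clock: 12.55
position: [0.5002, 0.1063, 0.0166]
tool_rot: [-3.141, -0.005, -3.035]
force: [-12.5, -0.5, 1.3]
grip_width: -0.0001
```

Request:
carry_out(targets=[[-1.2,0,-0.6,0,0,0,255],[0,0,0,0,0,0,255],[0,0,0,0,0,0,255]])

```text
clock: 12.8
position: [0.5004, 0.1063, 0.0169]
tool_rot: [-3.141, -0.007, -3.034]
force: [-16.1, -0.5, 0.9]
grip_width: 0.0
```

Request:
carry_out(targets=[[-1.2,0,-0.6,0,0,0,255],[0,0,0,0,0,0,255],[0,0,0,0,0,0,255]])

```text
clock: 13.05
position: [0.5006, 0.1063, 0.0173]
tool_rot: [-3.141, -0.009, -3.034]
force: [-21.1, -0.8, -0.2]
grip_width: -0.0002
```

Request:
carry_out(targets=[[-1.2,0,-0.6,0,0,0,255],[0,0,0,0,0,0,255],[0,0,0,0,0,0,255]])

```text
clock: 13.3
position: [0.5009, 0.1063, 0.0176]
tool_rot: [-3.14, -0.011, -3.034]
force: [-25.1, -0.5, 0.7]
grip_width: -0.0002
```

It now holds a clean axial 25 N with almost no vertical load. Retreating and checking.

Request:
carry_out(targets=[[8,0,0,0,0,0,255],[20,0,0,0,0,0,255],[20,0,-20,0,0,0,255],[0,0,-40,0,0,0,255],[0,0,-40,0,0,0,255]])

```text
clock: 13.72
position: [0.4571, 0.1015, 0.1197]
tool_rot: [-3.141, -0.003, -3.035]
force: [1.9, -0.1, 1.3]
grip_width: 0.0001
```

Request:
carry_out(targets=[[0,30,-30,0,0,0,255],[0,40,0,0,0,0,255],[0,40,0,0,0,0,255],[0,0,0,0,0,0,255],[0,0,0,0,0,0,255]])

```text
clock: 14.13
position: [0.4467, 0.2131, 0.1488]
tool_rot: [3.141, 0.001, -3.031]
force: [0.5, -1.5, -0.6]
grip_width: 0.0001
```

```bash
python3 - <<'E'
from h import *
s=bot.observe();p=s["position"];print(p.round(4),s["force"].round(1))
w=t2w([[-.121,-.0645]],0)[0];g=grab("side","s6");f=grab("top","t6");wx=[w[0],w[1],.108]
a=std(g,wx,.004,200,290,130,215,5);b=std(f,wx,.004,205,245,140,225,5)
i=np.hstack([a,b]);cv2.imwrite("pics/o6.png",i);print(i.shape)
f0=load("top0");d=cv2.absdiff(f0["color"],f["color"]).max(-1)
R=np.array([[-60,-55],[60,-55],[60,55],[-60,55]])/1e3
print(fit(f,W,.026,wx,.015,.0295),fit(f,R,.048,[.6418,.1912,.119],.044,.06))
E
```

```text
[0.4467 0.2131 0.1488] [ 0.5 -1.5 -0.6]
(425, 650, 3)
(array([0.52856914, 0.11169996, 0.12652608]), np.float64(66.34375), np.float32(256.0)) (array([0.64332034, 0.19219297, 0.12022885]), np.float64(82.609375), np.float32(1388.0))
```

View pics/o6.png

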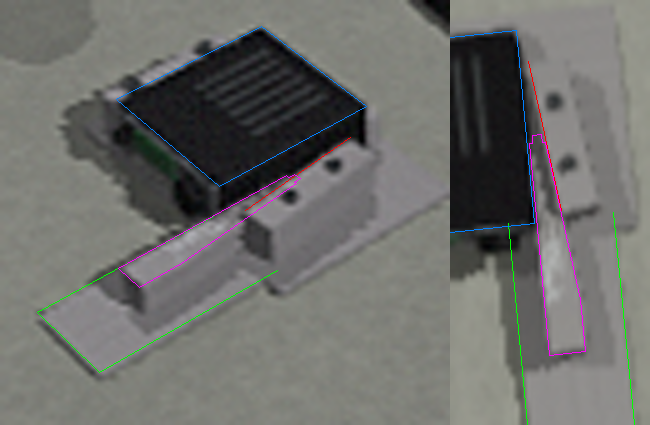

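The wedge is flat and in line, with its tip about 45 mm past the mouth. Nothing is touching it, so I'm handing in.

```bash
python3 -c "
from workcell import bot
print(bot.job_done())"
```

```text
the job is handed in; nothing more can be done
None
```

The tapered wedge is pushed into the gap and looks locked. I gripped it by the head, laid it on the tongue with its tip about 23 mm inside the mouth, let go, and pushed its thick end with closed fingers. I handed the job in at about 14 s on the robot's clock.

- **Lock:** The first push reached 28 N along the wedge (about 32 N in total). However, the fingers were also pressing down with 16 N, which could have helped it hold. I backed off, raised the fingers and pushed again: it held 25 N with almost no vertical load, and the tool moved about 0.7 mm in all from 9 to 25 N.
- **Final pictures:** The wedge lies flat and in line with the tray, its tip about 45 mm past the mouth. The radio is still square, and the arm is clear of everything.
- **Disagreement:** The final fit of the wedge from the depth image was poor, because the tray and jaw overlap its outline. It put the wedge a few millimetres deeper and 0.02 rad off. I relied on the outline overlay instead, which matched in both cameras.
- **Not checked:** The force between the wedge and the radio can't be measured directly. I also didn't run a numeric before/after check on the other objects; the only things the gripper handled were the wedge and the tongue area.

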